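# Open the scraps bin by its hidden catch

### The job

Open the round scraps bin on the worktop: feel along its flat black rim with a fingertip until you find the notch that hides the catch, then press the catch down inside the notch so that the lid springs up, and take the hand away so that the lid can swing fully open. Touch only the bin; do not shift or pick up the things that stand round it.

Things in the scene. Friction and masses are not known exactly. Their poses are not given: they have to be found in the camera images.
- bin: Round steel scraps bin, 228 mm across the black plastic rim and 160 mm high, on a heavy foot that does not shift. Origin on its axis at the underside, z up; x away from the robot and y to its left. The rim is dropped back on any way round after emptying, so catch, notch and hinge do not follow this frame.
- rim_center (a point): Point on the bin's axis, level with the flat top of the rim (160 mm above the worktop). The rim's level ledge reaches from 78 to 114 mm from the axis, black plastic, immovable. Inside it lies the round steel lid, radius 75 mm, its edge level with the rim, the middle about 5 mm higher.
- rim_near (a point): Point on the rim's top, 100 mm from the axis on the robot's side (-x). ONE notch crosses the rim, open to the outside, 50 mm long along the rim, 11 mm or more deep down to the catch; black in black, its pose is not given. Its middle is within 1.5 rad round the axis to either side of this point; the far part of the rim (+x side) is always whole.
- catch (a joint): Ribbed black paddle that is the floor of the notch, 42 mm wide, 81 to 110 mm from the bin's axis: a sprung rocker. 0 rad at rest (it slopes, outer end highest, 149 mm above the worktop), 0.45 rad fully down (level, about 136 mm above the worktop, 24 mm below the rim's top). Takes 2 to 4 N at its outer end; it frees the lid at about 0.3 rad and springs back.
- lid (a joint): Lid angle: 0 rad shut, 1.45 fully open (nearly upright, top edge 310 mm above the worktop). Hinged straight across the axis from the notch, held shut by the catch; once freed, a damped spring opens it in about 2 s, swinging up and away from the notch with under 3 N. If a gripper is in its way it rests against it until that leaves.
- tart_dish: Small fluted foil tart dish, 83 mm wide and 33 mm high, loose beside the bin; origin under its centre. To be left alone.
- dose_cup: Small clear cup, 50 mm wide and 60 mm high, loose beside the bin; origin under its centre. To be left alone.
- cocoa_shell_2: Chocolate shell, 41 mm wide and 20 mm high, loose in front of the bin; origin under its centre. To be left alone.
- round_cutter: Fluted cutter ring, 62 mm wide and 28 mm high, loose to the left; origin under its centre. To be left alone.
- pastry_brush: Pastry brush, 190 x 30 x 13 mm, lying loose to the right, its length along its own x; origin under its centre. To be left alone.

How it is judged:
By the outcome, as a careful person would: the job done as asked, in the order asked, and still so for the second after the job is handed in, with the robot touching nothing.
It also fails if it takes over 72 s, if anything falls off the work surface, if the arm or the gripper's body presses on something with over 40 N, if the wrist force passes 120 N, or if a joint passes its speed limit or range.

### The arm

A 7-joint arm with a two-finger parallel gripper is mounted at the origin on a cart in front of the work surface, level with it; the furniture and walls round the work are solid. World frame = base frame: x ahead of the robot, y to its left, z up, the work surface at z = 0. Lengths are in mm, angles in rad, forces in N, time in s.
With the tool pointing down it reaches from about 425 to 925 mm from the base axis. Payload 6.8 kg.
Tool frame: the origin (TCP) lies on the mounting face of the last link; the fingertips stand 182 mm ahead of it and the grasp point (between the pads) lies 163 mm ahead of it; z points along the fingers, y is the line along which they close (so a half turn about z gives the same grasp; the last joint's range is limited). The gripper opens to 88 mm and grips with 3 to 60 N. Pads are 20 mm wide; open, the fingers measure 115 mm over their backs; the gripper's body (75 mm by 178 mm) begins 61 mm behind the grasp point.
Start: joints at [-1.445, 0.477, 0.022, 1.555, -0.011, 1.109, -0.083], TCP at [156.378, 656.649, 404.664] pointing down, gripper open.
Joint ranges: [-2.96, 2.96], [-0.34, 2.1], [-1.41, 1.46], [0.24, 2.44], [-1.37, 4.51], [0.17, 1.92], [-2.96, 2.96]. Speed limits (rad/s): [2.39, 2.39, 3.14, 3.14, 3.14, 3.14, 3.14].

### API

Orientations are given as a unit quaternion [w, x, y, z].
In Python, from plant import r gives the robot as it stands.
- The arm moves only by the tool apply_moves, never from a script. Its argument "increments" is a list of rows, each an object with "gripper": the opening in per cent of the stroke, from 0 (shut) to 100 (fully open); "travel": the shift along the tool's x, y, z in mm, a list of three; "spin": the turn about the tool's z in rad. A call has 1 to 8 rows; each row shifts and turns the commanded pose from where the row before left it, along the tool's axes as they then stand; what a row does not reach is not made up. A row lasts 1/10 s, in which the tool goes at most 50 mm and 8.59 degrees, less where a joint would pass 70% of its speed; a pose out of reach is approached as far as the arm can. A call with a gripper value outside its range is refused whole. The fingers move at their own pace and stop on an object; "newtons" is the grip in N (left out, the last holds). Time passes only in rows, so rows that do not move let the fingers close. It gives the time, the measured TCP pose, the force, the opening and the grip force at its end, in the units of the state.
- r.get_state(): the state, without advancing time (a new reading comes with each control period).
- r.grab_frame(name): name is "scene" or "top"; returns (picture, depth): 480x640x3 uint8, red, green, blue; 480x640 float32, mm along the optical axis (not along the pixel's ray), 0 where there is no reading.
- r.get_calibration(name): a dict with "camera_matrix" (3x3 intrinsics, pixels), "rvec" (rotation vector, rad) and "tvec" (3), from world to camera coordinates, as OpenCV has them. Camera axes: x right, y down, z forward; pixel columns grow to the right and rows downward; lengths in mm; the calibration is good to about 2 mm. A picture is of the moment at which its call begins. get_calibration takes no time and is no camera call.
- r.close_job(): hands the job in; it is judged then, once.
The state is a dict: "clock": time; "q": joint angles; "qd": joint speeds; "effort": joint torques, N m; "position": TCP position; "tcp_rot": TCP orientation; "wrist_force": force on the tool from outside, world axes, zero at the start; "ft_torque": the same for the moment, N m; "width": finger opening in mm; "gripper_force": force on a finger pad.
Only numpy, scipy, OpenCV 4.12 (cv2) and the standard library are available. Lean on these libraries where they do the work, as an engineer would, in place of code of your own. Each camera call takes 0.05 s, during which the arm holds its last target. There are 200 camera calls.

## Working session

There is one attempt and no reset: what is moved stays moved. The work goes in short steps, Python scripts to look and compute and a tool call to move; the robot and the scene stay as the last step left them, time stands still between calls to the robot, and variables do not carry over. Pictures are saved under pics/ and viewed, at most 10 in all, crops included, and the job is handed in when it is done.

Besides the shell and the picture viewer there is one more tool, called after "Call:" as a command line: name --argument value ..., lists and objects as JSON in quotes. apply_moves: Moves the arm, as the interface text tells. Its arguments: {"type":"object","properties":{"increments":{"type":"array"},"newtons":{"type":"number"}},"required":["increments"]}

```bash
mkdir -p pics; ls; cat > h.py <<'E'
import numpy as np,cv2
from plant import r
def cal(n):
    c=r.get_calibration(n);K=np.array(c["camera_matrix"],float);R=cv2.Rodrigues(np.array(c["rvec"],float))[0];t=np.array(c["tvec"],float).ravel();return K,R,t
def cloud(n,d):
    K,R,t=cal(n);v,u=np.mgrid[:480,:640]
    p=np.stack([(u-K[0,2])/K[0,0]*d,(v-K[1,2])/K[1,1]*d,d],-1)
    return (p-t)@R
def proj(n,P):
    K,R,t=cal(n);q=(R@np.array(P,float)+t);q=K@q;return q[:2]/q[2]
E
python3 - <<'E'
from h import *
for n in("top","scene"):
    im,d=r.grab_frame(n);np.savez(n,im=im,d=d);cv2.imwrite(f"pics/{n}0.png",im[:,:,::-1])
s=r.get_state();print(s)
E
```

```text
pics
{'clock': 0.1, 'q': array([-1.44508722,  0.47768293,  0.02232323,  1.556293  , -0.01149422,
        1.1092632 , -0.08305581]), 'qd': array([ 0.00075494, -0.00327814, -0.00109385, -0.00046591,  0.00071915,
       -0.00077907, -0.00033605]), 'effort': array([ 4.39982075e-03, -5.84094894e+01,  1.53985854e+00, -2.73315239e+01,
       -5.42865938e-02,  1.31009251e-02,  6.02603927e-05]), 'position': array([156.31354456, 656.41787967, 403.82663946]), 'tcp_rot': array([-3.66254078e-05,  1.16596372e-01,  9.93179092e-01, -7.58424788e-04]), 'wrist_force': array([ 0.32217762, -0.51419835, -0.08603155]), 'ft_torque': array([-0.00555606,  0.04939944, -0.0279106 ]), 'gripper_force': 0.0, 'width': 87.94664524903737}
```

View pics/top0.png

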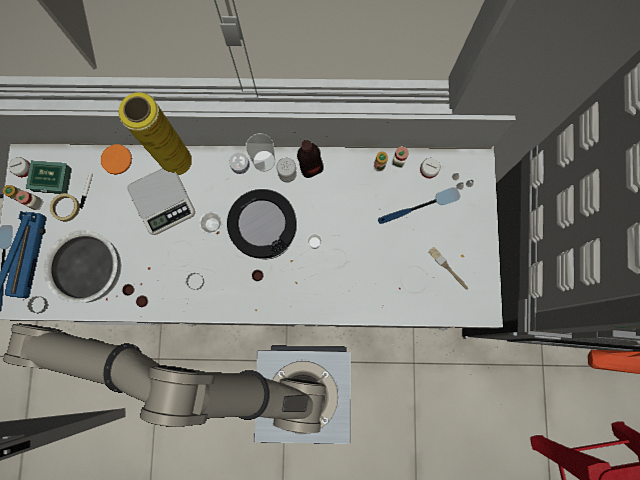

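View pics/scene0.png

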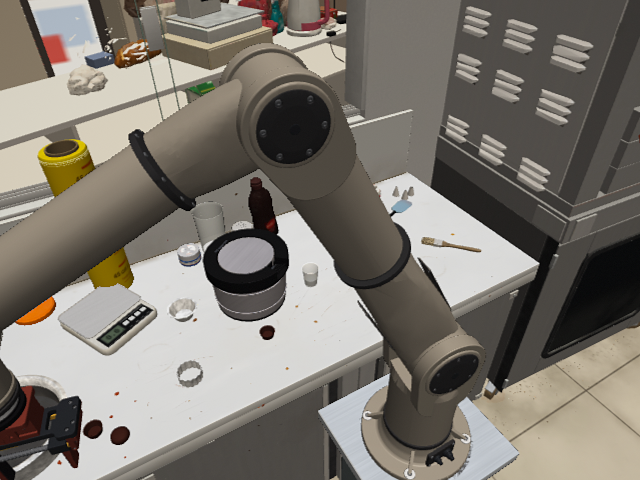

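The top picture shows the bin at about (262,223), with a speckled dark patch on the rim near (281,243). The tart dish is at (210,222), the cup at (315,241) and the shell at (258,275). Next I measure the rim with depth and enlarge it.

```bash
python3 - <<'E'
from h import *
z=np.load("top.npz");im,d=z["im"],z["d"];P=cloud("top",d)
m=np.zeros((480,640),bool);m[170:280,210:310]=1
X=P[m];g=im[m].astype(int).max(1)
s=(abs(X[:,2]-160)<8)&(g<70);Q=X[s]
print(len(Q),np.median(Q,0),Q.min(0),Q.max(0))
(c,rad)=cv2.minEnclosingCircle(Q[:,:2].astype(np.float32));print("circ",c,rad)
c=np.array(c)
# heights by angle round from -x, + toward y
rr=np.hypot(*(X[:,:2]-c).T);a=np.arctan2(X[:,1]-c[1],-(X[:,0]-c[0]))
for lo in np.arange(-3.14,3.14,.157):
    k=(a>=lo)&(a<lo+.157)&(rr>84)&(rr<110);print(round(lo+.08,2),k.sum(),X[k,2].round(0).astype(int).tolist()[:40] if abs(lo)<1.8 else np.median(X[k,2]).round(1))
for u,v in [(315,241),(210,222),(258,275),(195,281)]:print(P[v,u])
crop=cv2.resize(im[180:270,215:335],None,fx=6,fy=6,interpolation=cv2.INTER_CUBIC)
cv2.imwrite("pics/c1.png",np.clip(crop[:,:,::-1]*2.0,0,255).astype(np.uint8))
print("Kf",cal("top")[0][0,0],d[223,262])
E
```

```text
1683 [568.91906579 150.76883825 160.53094096] [447.25878481  29.30607543 152.13169989] [673.82781005 253.97912353 167.91554807]
circ (559.6544799804688, 140.97735595703125) 114.82813262939453
-3.06 37 162.9
-2.9 34 161.1
-2.75 34 160.3
-2.59 38 160.2
-2.43 34 160.7
-2.28 40 159.5
-2.12 34 161.2
-1.96 36 161.3
-1.8 35 161.3
-1.65 39 [172, 166, 160, 159, 158, 166, 159, 156, 161, 163, 161, 155, 156, 161, 155, 164, 166, 162, 160, 162, 158, 160, 162, 160, 160, 153, 161, 170, 162, 158, 158, 163, 163, 159, 158, 155, 7, -2, -11]
-1.49 43 [166, 157, 164, 160, 158, 160, 159, 160, 166, 154, 162, 163, 159, 172, 163, 155, 159, 153, 162, 160, 158, 156, 162, 159, 152, 164, 162, 162, 154, 160, 161, 163, 157, 171, 159, 5, -2, 7, 10, -3]
-1.33 52 [160, 159, 170, 162, 167, 157, 169, 155, 169, 159, 158, 161, 155, 165, 157, 170, 154, 167, 156, 162, 158, 160, 165, 161, 163, 163, 164, 165, 161, 163, 167, 172, 164, 159, 158, 164, 165, 162, 8, 5]
-1.18 53 [165, 164, 172, 159, 159, 158, 158, 160, 158, 160, 158, 167, 158, 164, 162, 169, 157, 151, 158, 163, 160, 157, 157, 166, 156, 161, 164, 167, 163, 161, 155,
[... 3434 characters left out ...]
1, 162, 155, 160, 155, 156, 10, -2]
1.65 34 [167, 169, 160, 157, 166, 157, 168, 154, 163, 170, 162, 154, 163, 163, 162, 163, 162, 156, 160, 169, 166, 159, 164, 160, 159, 167, 158, 157, 166, 157, 165, 158, 165, 159]
1.81 34 [155, 164, 161, 162, 167, 156, 150, 169, 163, 166, 161, 159, 158, 161, 163, 160, 166, 156, 158, 165, 167, 164, 152, 172, 160, 160, 165, 160, 156, 155, 162, 167, 161, 153]
1.96 35 160.1
2.12 36 159.8
2.28 37 160.8
2.44 35 161.9
2.59 34 159.0
2.75 36 161.7
2.91 36 162.0
3.06 35 160.4
[525.39940897 -34.61429178  25.95500162]
[595.29164073 342.82031408  -4.26711594]
[406.12393847 163.32939476   1.80683281]
[382.54254212 384.62051958  -4.37230747]
Kf 555.5363381385322 1808.4498
```

View pics/c1.png

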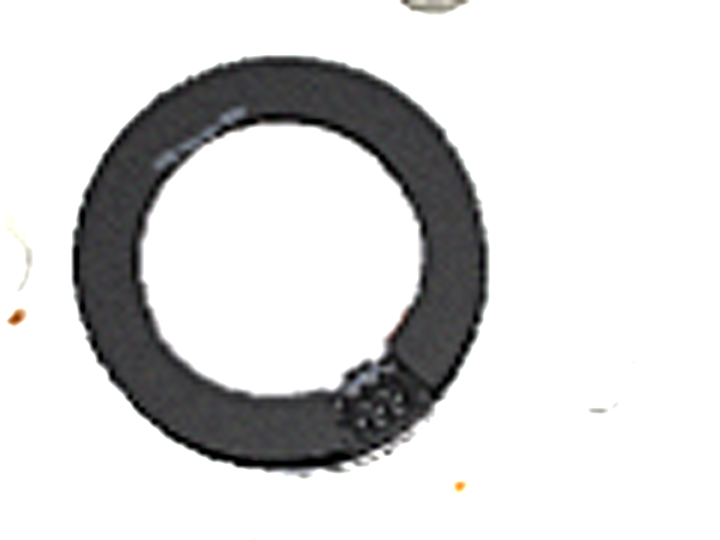

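The crop shows the notch clearly at about (385,395), on the lower right. The hinge gleam at (200,135) is straight across from it. Depth agrees, with low heights between angles of about -0.86 and -0.37. I'll refine the angle and work out the approach.

```bash
cat >> h.py <<'E'
from scipy.spatial.transform import Rotation as Ro
def rot(): q=r.get_state()["tcp_rot"];return Ro.from_quat([q[1],q[2],q[3],q[0]])
def totool(v): return rot().inv().apply(v)
C=np.array([559.7,141.0])
def pt(a,rad): return C+rad*np.array([-np.cos(a),-np.sin(-a)*-1])
E
python3 - <<'E'
from h import *
P=0
for i in range(6):
    im,d=r.grab_frame("top");P=P+cloud("top",d)/6
X=P[170:285,205:315].reshape(-1,3)
s=abs(X[:,2]-160)<6;(c,rad)=cv2.minEnclosingCircle(X[s&(np.hypot(*(X[:,:2]-C).T)<122)][:,:2].astype(np.float32));print(c,rad)
for k in range(3): 
    pass
rr=np.hypot(*(X[:,:2]-C).T);a=np.arctan2(X[:,1]-C[1],-(X[:,0]-C[0]))
k=(rr>84)&(rr<108)&(abs(a)<1.6)
lo=k&(X[:,2]<153)
t=np.arange(-1.1,-.1,.05)
for b in t: j=k&(a>=b)&(a<b+.05);print(round(b+.025,3),j.sum(),(j&lo).sum(),X[j,2].mean().round(0))
an=a[lo];print("mean",an.mean(),np.percentile(an,[1,5,50,95,99]))
print(rot().as_matrix().round(3), pt(-.6,100))
E
```

```text
(560.19873046875, 140.47512817382812) 114.27687072753906
-1.075 16 5 150.0
-1.025 17 5 132.0
-0.975 17 5 114.0
-0.925 19 7 154.0
-0.875 21 12 109.0
-0.825 16 16 91.0
-0.775 15 15 89.0
-0.725 18 17 111.0
-0.675 18 18 91.0
-0.625 16 16 95.0
-0.575 19 19 88.0
-0.525 16 16 93.0
-0.475 17 17 90.0
-0.425 17 17 82.0
-0.375 20 16 86.0
-0.325 20 6 145.0
-0.275 20 8 131.0
-0.225 18 6 129.0
-0.175 16 5 113.0
-0.125 19 10 96.0
mean -0.4737017705420503 [-1.49122805 -1.25736353 -0.53681935  0.42689184  0.67215684]
[[-0.973  0.232 -0.   ]
 [ 0.232  0.973 -0.   ]
 [-0.    -0.    -1.   ]] [477.16643851 197.46424734]
```

Call:
apply_moves --increments '[{"gripper":0,"travel":[-16,-17,0],"spin":0},{"gripper":0,"travel":[-32,-33,0],"spin":0},{"gripper":0,"travel":[-32,-33,0],"spin":0},{"gripper":0,"travel":[-32,-33,0],"spin":0},{"gripper":0,"travel":[-32,-33,0],"spin":0},{"gripper":0,"travel":[-32,-33,0],"spin":0},{"gripper":0,"travel":[-32,-33,0],"spin":0},{"gripper":0,"travel":[-32,-33,0],"spin":0}]' --newtons 20

```text
clock: 1.2
position: [333.1, 358.0, 405.0]
tcp_rot: [0.0, 0.117, 0.993, 0.0]
wrist_force: [0.4, -0.5, -0.8]
width: 27.2
gripper_force: 0.0
```

```bash
sed -i '/^C=/,$d' h.py; cat >> h.py <<'E'
C=np.array([560.,140.7])
def pt(a,rad): return C+rad*np.array([-np.cos(a),np.sin(a)])
def go(a,rad,ztip):
    s=r.get_state();p=s["position"];d=np.r_[pt(a,rad),ztip+182]-p
    x=rot().as_matrix()[:,0];ang=np.arctan2(x[1],x[0]);w=np.arctan2(-np.sin(.615),-np.cos(.615))
    print("pos",p.round(1),"F",s["wrist_force"].round(1),"world d",d.round(1),"tool d",totool(d).round(1),"spin out/in",[round(-((w+o-ang+np.pi)%(2*np.pi)-np.pi),3) for o in(0,np.pi)],"q",s["q"].round(2),"w",s["width"],s["clock"])
E
python3 -c "
from h import *
go(-.05,97,222)"
```

```text
pos [333.1 358.  405. ] F [ 0.4 -0.5 -0.8] world d [ 130.  -222.2   -1. ] tool d [-178.  -186.     0.9] spin out/in [np.float64(-0.849), np.float64(2.293)] q [-1.07  0.17  0.13  2.   -0.03  0.98  0.42] w 27.190878875407847 1.2
```

Call:
apply_moves --increments '[{"gripper":0,"travel":[-32,-33,0],"spin":0},{"gripper":0,"travel":[-32,-33,0],"spin":0},{"gripper":0,"travel":[-32,-33,0],"spin":0},{"gripper":0,"travel":[-30,-32,0],"spin":0},{"gripper":0,"travel":[-24,-26,0],"spin":0},{"gripper":0,"travel":[-10,-10,0],"spin":0},{"gripper":0,"travel":[0,0,0],"spin":-0.1},{"gripper":0,"travel":[0,0,0],"spin":-0.14}]'

```text
clock: 2.0
position: [449.6, 159.5, 404.8]
tcp_rot: [0.0, -0.004, 1.0, 0.0]
wrist_force: [-0.2, -0.1, -0.3]
width: 0.3
gripper_force: 0.0
```

Call:
apply_moves --increments '[{"gripper":0,"travel":[0,0,10],"spin":-0.14},{"gripper":0,"travel":[0,0,10],"spin":-0.14},{"gripper":0,"travel":[0,0,10],"spin":-0.14},{"gripper":0,"travel":[0,0,10],"spin":-0.14},{"gripper":0,"travel":[0,0,5],"spin":-0.05},{"gripper":0,"travel":[0,0,0],"spin":0}]'

```text
clock: 2.6
position: [449.1, 160.1, 359.1]
tcp_rot: [-0.001, -0.303, 0.953, -0.0]
wrist_force: [-0.5, -0.5, 0.9]
width: 0.6
gripper_force: 0.0
```

```bash
python3 -c "
from h import *
go(-.05,97,163)
im,d=r.grab_frame('scene')
cv2.imwrite('pics/s2.png',cv2.resize(im[200:340,160:360],None,fx=4,fy=4,interpolation=cv2.INTER_CUBIC)[:,:,::-1])"
```

```text
pos [449.1 160.1 359.1] F [-0.5 -0.5  0.9] world d [ 14.  -24.3 -14.1] tool d [  2.6 -27.9  14.1] spin out/in [np.float64(0.001), np.float64(-3.14)] q [-0.66  0.21  0.21  2.08 -0.06  0.87  1.77] w 0.568529465802078 2.6
```

View pics/s2.png

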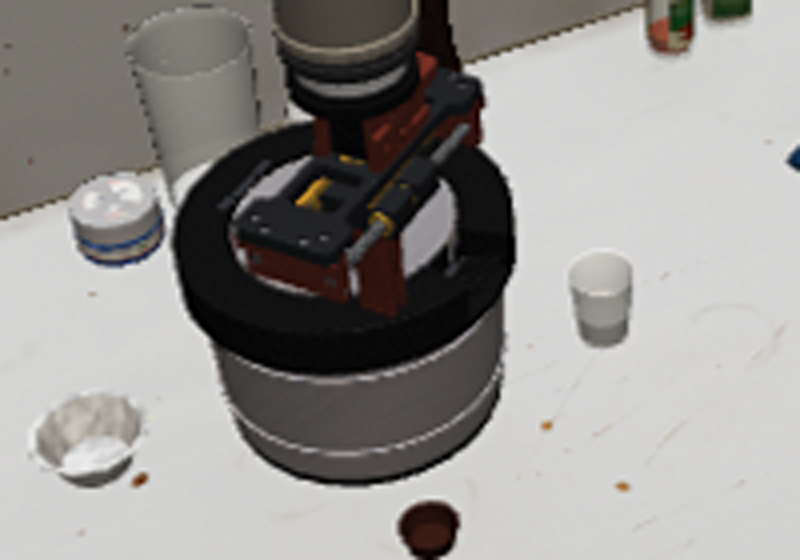

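The picture shows the closed fingertip at about (390,300), just above the near rim. The notch is to its right at (475,270), and everything else is clear. I'll move over the start of the feel and descend.

Call:
apply_moves --increments '[{"gripper":0,"travel":[1,-10,4],"spin":0},{"gripper":0,"travel":[1,-10,4],"spin":0},{"gripper":0,"travel":[1,-8,4],"spin":0},{"gripper":0,"travel":[0,0,2],"spin":0},{"gripper":0,"travel":[0,0,0],"spin":0},{"gripper":0,"travel":[0,0,1],"spin":0},{"gripper":0,"travel":[0,0,1],"spin":0},{"gripper":0,"travel":[0,0,0],"spin":0}]'

```text
clock: 3.45
position: [463.0, 136.0, 343.6]
tcp_rot: [-0.0, -0.303, 0.953, 0.0]
wrist_force: [-0.4, -0.0, 0.1]
width: 0.3
gripper_force: 0.0
```

```bash
python3 -c "
from h import *
go(-.05,97,160)"
```

```text
pos [463.  136.  343.6] F [-0.4 -0.   0.1] world d [ 0.2 -0.1 -1.6] tool d [-0.1 -0.2  1.6] spin out/in [np.float64(0.002), np.float64(-3.14)] q [-0.61  0.24  0.22  2.08 -0.07  0.83  1.84] w 0.322204444798024 3.45
```

Call:
apply_moves --increments '[{"gripper":0,"travel":[0,0,1],"spin":0},{"gripper":0,"travel":[0,0,0.5],"spin":0},{"gripper":0,"travel":[0,0,0.5],"spin":0},{"gripper":0,"travel":[0,0,0],"spin":0}]'

```text
clock: 3.85
position: [463.1, 135.8, 342.4]
tcp_rot: [0.0, -0.303, 0.953, 0.0]
wrist_force: [-3.4, -0.8, 7.8]
width: 0.6
gripper_force: 4.1
```

Contact at 160 mm with about 8 N, which matches the rim top. Now I slide round the rim toward the notch.

Call:
apply_moves --increments '[{"gripper":0,"travel":[1.8,-4,0],"spin":0},{"gripper":0,"travel":[1.8,-4,0],"spin":0},{"gripper":0,"travel":[1.8,-4,0],"spin":0},{"gripper":0,"travel":[1.6,-4,0],"spin":0},{"gripper":0,"travel":[1.6,-4,0],"spin":0},{"gripper":0,"travel":[0,0,0],"spin":0}]'

```text
clock: 4.45
position: [468.2, 114.5, 342.4]
tcp_rot: [0.001, -0.303, 0.953, 0.0]
wrist_force: [-1.1, 1.2, 6.3]
width: 0.3
gripper_force: 3.0
```

Call:
apply_moves --increments '[{"gripper":0,"travel":[1.5,-4,0],"spin":0},{"gripper":0,"travel":[1.2,-4,0],"spin":0},{"gripper":0,"travel":[1,-4,0],"spin":0},{"gripper":0,"travel":[0,0,0],"spin":0}]'

```text
clock: 4.85
position: [472.0, 102.3, 342.1]
tcp_rot: [0.001, -0.303, 0.953, 0.0]
wrist_force: [0.2, 1.5, 5.7]
width: 0.5
gripper_force: 2.7
```

Call:
apply_moves --increments '[{"gripper":0,"travel":[1,-4,0],"spin":0},{"gripper":0,"travel":[1,-4,0],"spin":0},{"gripper":0,"travel":[0.5,-4,0],"spin":0},{"gripper":0,"travel":[0,0,0],"spin":0}]'

```text
clock: 5.25
position: [476.5, 90.2, 341.3]
tcp_rot: [-0.0, -0.303, 0.953, -0.0]
wrist_force: [-0.3, 0.6, -0.1]
width: 0.6
gripper_force: 0.0
```

```bash
python3 -c "
from h import *
go(-.615,101,160)"
```

```text
pos [476.5  90.2 341.3] F [-0.3  0.6 -0.1] world d [ 1.1 -7.7  0.7] tool d [ 3.6 -6.9 -0.7] spin out/in [np.float64(-0.0), np.float64(3.141)] q [-0.53  0.25  0.25  2.08 -0.08  0.83  1.95] w 0.5798270614642669 5.25
```

The rim force dropped to zero here, so the fingertip is over the notch. I'll centre it and press down.

Call:
apply_moves --increments '[{"gripper":0,"travel":[2,-4,0],"spin":0},{"gripper":0,"travel":[2,-3,0],"spin":0},{"gripper":0,"travel":[0,0,3],"spin":0},{"gripper":0,"travel":[0,0,3],"spin":0},{"gripper":0,"travel":[0,0,3],"spin":0},{"gripper":0,"travel":[0,0,0],"spin":0}]'

```text
clock: 5.85
position: [477.0, 83.3, 332.1]
tcp_rot: [-0.0, -0.303, 0.953, 0.0]
wrist_force: [-0.2, -0.5, 0.2]
width: 0.8
gripper_force: 0.0
```

Call:
apply_moves --increments '[{"gripper":0,"travel":[0,0,3],"spin":0},{"gripper":0,"travel":[0,0,2],"spin":0},{"gripper":0,"travel":[0,0,2],"spin":0},{"gripper":0,"travel":[0,0,0],"spin":0}]'

```text
clock: 6.25
position: [477.1, 83.1, 325.4]
tcp_rot: [-0.0, -0.303, 0.953, -0.0]
wrist_force: [-1.7, -0.4, 1.6]
width: 0.3
gripper_force: 1.0
```

Call:
apply_moves --increments '[{"gripper":0,"travel":[0,0,2],"spin":0},{"gripper":0,"travel":[0,0,2],"spin":0},{"gripper":0,"travel":[0,0,1],"spin":0},{"gripper":0,"travel":[0,0,0],"spin":0},{"gripper":0,"travel":[0,0,0],"spin":0}]'

```text
clock: 6.75
position: [477.2, 83.2, 320.7]
tcp_rot: [-0.0, -0.303, 0.953, -0.0]
wrist_force: [-1.1, -1.6, 1.7]
width: 0.3
gripper_force: 1.4
```

```bash
python3 -c "
from h import *
go(-.615,101,160)
im,d=r.grab_frame('scene')
cv2.imwrite('pics/s3.png',cv2.resize(im[180:330,160:360],None,fx=4,fy=4,interpolation=cv2.INTER_CUBIC)[:,:,::-1])"
```

```text
pos [477.2  83.2 320.7] F [-1.1 -1.6  1.7] world d [ 0.3 -0.7 21.3] tool d [  0.2  -0.8 -21.3] spin out/in [np.float64(0.001), np.float64(-3.14)] q [-0.51  0.28  0.25  2.1  -0.1   0.78  1.98] w 0.2583034029342899 6.75
```

View pics/s3.png

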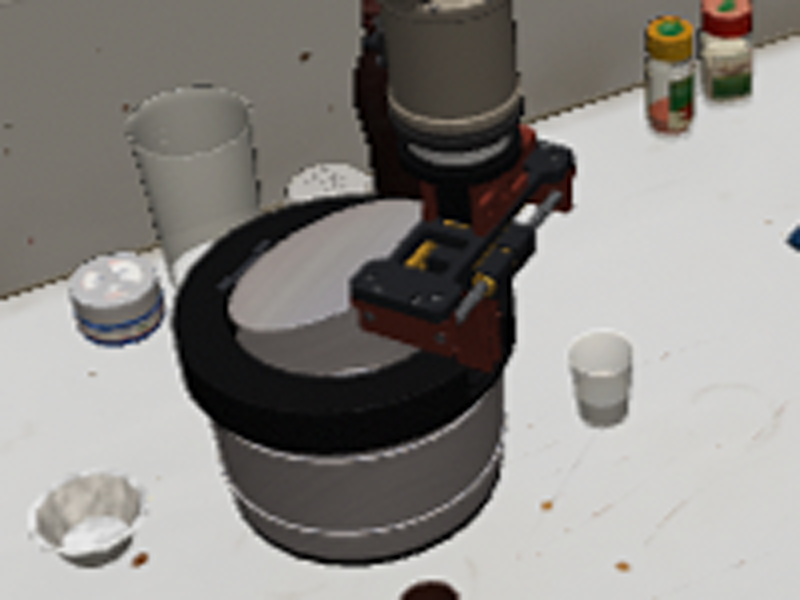

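The picture shows the lid sprung up and resting against the gripper body at about (390,220). I'll withdraw up and outward from the bin.

Call:
apply_moves --increments '[{"gripper":0,"travel":[1,0,-5],"spin":0},{"gripper":0,"travel":[4,0,-10],"spin":0},{"gripper":0,"travel":[8,0,-10],"spin":0},{"gripper":0,"travel":[12,0,-5],"spin":0},{"gripper":0,"travel":[12,0,0],"spin":0},{"gripper":0,"travel":[5,-10,0],"spin":0},{"gripper":0,"travel":[0,-25,0],"spin":0},{"gripper":0,"travel":[0,-30,0],"spin":0}]'

```text
clock: 7.6
position: [480.3, 5.1, 350.5]
tcp_rot: [-0.0, -0.304, 0.953, 0.0]
wrist_force: [-0.8, 0.2, -0.1]
width: 0.3
gripper_force: 0.0
```

Call:
apply_moves --increments '[{"gripper":0,"travel":[10,-30,0],"spin":0},{"gripper":0,"travel":[20,-30,0],"spin":0},{"gripper":0,"travel":[20,-30,0],"spin":0},{"gripper":0,"travel":[20,-30,0],"spin":0},{"gripper":0,"travel":[10,-15,0],"spin":0},{"gripper":0,"travel":[0,0,0],"spin":0},{"gripper":0,"travel":[0,0,0],"spin":0},{"gripper":0,"travel":[0,0,0],"spin":0}]'

```text
clock: 8.4
position: [493.2, -149.3, 350.4]
tcp_rot: [-0.0, -0.304, 0.953, 0.0]
wrist_force: [-0.9, -0.1, 0.2]
width: 0.7
gripper_force: 0.0
```

Call:
apply_moves --increments '[{"gripper":0,"travel":[0,0,0],"spin":0},{"gripper":0,"travel":[0,0,0],"spin":0},{"gripper":0,"travel":[0,0,0],"spin":0},{"gripper":0,"travel":[0,0,0],"spin":0},{"gripper":0,"travel":[0,0,0],"spin":0},{"gripper":0,"travel":[0,0,0],"spin":0},{"gripper":0,"travel":[0,0,0],"spin":0},{"gripper":0,"travel":[0,0,0],"spin":0}]'

```text
clock: 9.2
position: [493.2, -150.6, 350.6]
tcp_rot: [-0.0, -0.303, 0.953, 0.0]
wrist_force: [0.1, -0.4, 0.9]
width: 0.6
gripper_force: 0.0
```

Call:
apply_moves --increments '[{"gripper":0,"travel":[0,0,0],"spin":0},{"gripper":0,"travel":[0,0,0],"spin":0},{"gripper":0,"travel":[0,0,0],"spin":0},{"gripper":0,"travel":[0,0,0],"spin":0},{"gripper":0,"travel":[0,0,0],"spin":0},{"gripper":0,"travel":[0,0,0],"spin":0},{"gripper":0,"travel":[0,0,0],"spin":0},{"gripper":0,"travel":[0,0,0],"spin":0}]'

```text
clock: 10.0
position: [493.2, -150.5, 350.6]
tcp_rot: [0.0, -0.303, 0.953, 0.0]
wrist_force: [0.2, -0.4, -0.0]
width: 0.8
gripper_force: 0.0
```

```bash
python3 -c "
from h import *
go(-.615,101,160)
im,d=r.grab_frame('scene')
cv2.imwrite('pics/s4.png',im[:,:,::-1])
im,d=r.grab_frame('top');P=cloud('top',d)[160:290,200:330].reshape(-1,3);k=np.hypot(*(P[:,:2]-C).T)<125
print('max z',np.percentile(P[k,2],[90,98,99.5]))"
```

```text
pos [ 493.2 -150.5  350.6] F [ 0.2 -0.4 -0. ] world d [-15.7 233.   -8.6] tool d [-121.8  199.2    8.7] spin out/in [np.float64(0.001), np.float64(-3.14)] q [-0.14  0.29  0.38  2.01 -0.14  0.87  2.5 ] w 0.770971000278959 10.0
max z [167.76535406 297.41809228 311.45079372]
```

View pics/s4.png

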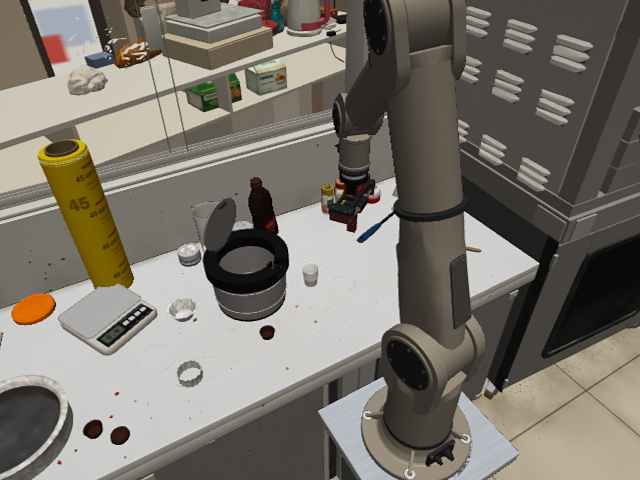

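The lid stands nearly upright at about (222,225), with its top edge near 310 mm. The gripper is clear, and the cup (311,273), dish (182,308), shell (267,332) and cutter (190,373) are where they were. I'll hand the job in.

```bash
python3 -c "
from plant import r
print(r.close_job())"
```

```text
the job is handed in; nothing more can be done
None
```

The bin is open and the job is handed in at about 10 s: I felt along the rim to the notch and pressed the catch, and the lid swung fully open (top edge about 310 mm) with the hand clear and the cup, dish, shell and cutter unmoved (the brush was mostly hidden behind the arm in the last picture).

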